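Switch on the board-test bench in order

TASK

Switch on the electronics bench for a board test by tapping three latching keys with the fingertips, in this order: first the round key on the outlet block, then the square key on top of the bench power supply, last the wide bar key on the board test fixture. Push each key down until it is in, gently and without pressing any key before its turn; do not pinch, lift or shove the three boxes, and leave the solder spool, the jar and the screwdriver where they are.

Things in the scene. Friction and masses are not known exactly. Their poses are not given: they have to be found in the camera images.
- outlet_block: Outlet block: long low white plastic box, 170 (x) by 60 (y) by 45 mm high, 0.6 kg, with three round outlets in its top and a round key near one end (its -x end). Stands loose on the bench on rubber feet and can be shoved or lifted, which it must not be. Origin: centre of the underside; z up; x along its length, the key end at -x.
- outlet_key_top (a point): Centre of the top face of the round key, 28 mm in diameter, standing 14 mm proud of the outlet block's top (59 mm above the bench when up), at x = -58, y = 0 mm in the block's frame; moves with the key.
- outlet_key (a joint): The round key's depth. 0 = up (off, the start), 0.010 m = fully down; on beyond 0.0065 m. It cannot be raised again, so do not press it too early. It slides straight down against about 3 N, stays where it is pushed to, and stops 4 mm proud of the box; only there does its cap, on a stiff spring, give up to 4 mm more (4 N at first, then 3 N per mm) and come back when let go.
- supply: Bench power supply: grey metal box, 140 (x) by 110 (y) by 80 mm high, about 1.4 kg, dark front panel with display, two knobs and two terminals on its -x face, which stick out up to 14 mm, vent slots in the rear of the top. Stands loose on the bench on rubber feet and can be shoved or lifted, which it must not be. Origin: centre of the underside; z up; front panel at -x.
- supply_key_top (a point): Centre of the top face of the square key, 26 by 26 mm, standing 14 mm proud of the supply's top (94 mm above the bench when up), at x = -30, y = 15 mm in the supply's frame; moves with the key.
- supply_key (a joint): The square key's depth. 0 = up (off, the start), 0.010 m = fully down; on beyond 0.0065 m. It cannot be raised again, so do not press it too early. It slides straight down against about 3 N, stays where it is pushed to, and stops 4 mm proud of the box; only there does its cap, on a stiff spring, give up to 4 mm more (4 N at first, then 3 N per mm) and come back when let go.
- fixture: Board test fixture: flat aluminium box, 140 (x) by 110 (y) by 35 mm high, 0.9 kg, a green circuit board with parts up to 9 mm high on the far (+x) part of its top, and a bar key along its near (-x) part. Stands loose on the bench on rubber feet and can be shoved or lifted, which it must not be. Origin: centre of the underside; z up; the key at -x.
- fixture_key_top (a point): Centre of the top face of the bar key, 18 (x) by 56 (y) mm, standing 14 mm proud of the fixture's top (49 mm above the bench when up), at x = -45, y = 0 mm in the fixture's frame; the circuit board begins 32 mm to its +x side; moves with the key.
- fixture_key (a joint): The bar key's depth. 0 = up (off, the start), 0.010 m = fully down; on beyond 0.0065 m. It cannot be raised again, so do not press it too early. It slides straight down against about 3 N, stays where it is pushed to, and stops 4 mm proud of the box; only there does its cap, on a stiff spring, give up to 4 mm more (4 N at first, then 3 N per mm) and come back when let go.
- spool: Bystander: solder spool standing on its flange, 48 mm across, 40 mm high; origin at the centre of its underside.
- jar: Bystander: small closed jar, 48 mm across, 60 mm high; origin at the centre of its underside.
- driver: Bystander: screwdriver lying on the bench, 170 mm long, 26 mm thick at the handle, along its own x axis, handle to -x; origin below its mid-length, on the bench.
Not all that is in view belongs to the job. Several things have the shape of the fixture; the one meant has the colours described above.

How it is judged:
On the way, in this order (a step that is already met when the one before it is completed fails the run):
1. the outlet block's round key is pressed in, the other two still up (value of joint outlet_key above 0.0065 m and value of joint each of supply_key, fixture_key below 0.002 m), for 0.1 s.
2. then the supply's square key is pressed in, the fixture's still up (value of joint each of outlet_key, supply_key above 0.0065 m and value of joint fixture_key below 0.002 m), for 0.1 s.
3. last the fixture's bar key is pressed in (value of joint each of outlet_key, supply_key, fixture_key above 0.0065 m), for 0.1 s.
At the end, for the whole second after the job is handed in: All three keys are at least 6.5 mm down, and the three boxes rest on the bench at most 20 mm from where they began, as do the three bystanders (all of step 3 and distance of each of outlet_block, supply, fixture, spool, jar, driver from where it was at the start of the episode below 0.02 m and height (world z) of each of outlet_block, supply, fixture below 0.006 m and linear speed of each of outlet_block, supply, fixture below 0.01 m/s); the robot touches nothing.
It fails at once if a box is pressed or struck with more than 25 N (contact force between any of the fingers, the arm and outlet_block above 25 N or contact force between any of the fingers, the arm and supply above 25 N or contact force between any of the fingers, the arm and fixture above 25 N).
It fails at once if a box is lifted or tipped (underside 6 mm up, or 0.1 rad) (height (world z) of any of outlet_block, supply, fixture above 0.006 m or angle between any of outlet_block, supply, fixture's own z axis and vertical above 0.1 rad).
It fails at once if a box is shoved more than 20 mm (distance of any of outlet_block, supply, fixture from where it was at the start of the episode above 0.02 m).
It fails at once if a bystander is moved more than 20 mm (distance of any of spool, jar, driver from where it was at the start of the episode above 0.02 m).
It also fails if it takes over 51 s, if anything falls off the work surface, if the arm or the gripper's body presses on something with over 40 N, if the wrist force passes 120 N, or if a joint passes its speed limit or range.

ROBOT

A 6-joint arm with a two-finger parallel gripper is mounted at the origin on the work surface. World frame = base frame: x ahead of the robot, y to its left, z up, the work surface at z = 0. Lengths are in m, angles in rad, forces in N, time in s.
With the tool pointing down it reaches from about 0.35 to 0.975 m from the base axis. Payload 4.9 kg.
Tool frame: the origin (TCP) lies at the very end of the fingers, on their centre line; the grasp point (between the pads) lies manip.grip_point_offset behind it (manip.grip_point_offset is the distance from the TCP to the grasp point, in m); z points along the fingers, y is the line along which they close (so a half turn about z gives the same grasp; the last joint's range is limited). The gripper opens to 85 mm and grips with 20 to 120 N. Pads are 22 mm wide; open, the fingers measure 114 mm over their backs; the gripper's body (76 mm by 85 mm) begins 54 mm behind the grasp point. The pads swing forward as they close: fully open they stand 13 mm farther back than shut.
Start: joints at [-1.433, 0.053, 1.613, -0, 1.476, -0.119], TCP at [0.159, -0.604, 0.231] pointing down, gripper open.
Joint ranges: [-3.01, 3.01], [-1.01, 2.22], [0.06, 2.58], [-1.02, 4.17], [0.09, 2.62], [-3.14, 3.14]. Speed limits (rad/s): [2.57, 2.57, 3.14, 3.14, 3.14, 3.14].

INTERFACE

Orientations are given as a unit quaternion [w, x, y, z].
In Python, from plant import manip gives the robot as it stands.
- The arm moves only by the shell command python3 -m crank 'ROWS' [OPENING]. ROWS is JSON, a list of rows, each an object of numbers: "x", "y", "z": the shift along the tool's x, y, z in cm; "turn": the turn about the tool's z in rad. In form: [{"x": .., "y": .., "z": .., "turn": ..}, ...]. A call has 1 to 5 rows; each row shifts and turns the commanded pose from where the row before left it, along the tool's axes as they then stand; what a row does not reach is not made up. A row lasts 1/10 s, in which the tool goes at most 50 mm and 8.59 degrees, less where a joint would pass 70% of its speed; a pose out of reach is approached as far as the arm can. A call with a gripper value outside its range is refused whole. OPENING is the opening in per cent of the stroke, from 0 (shut) to 100 (fully open), set as the call begins (- or left out, the last holds). The fingers move at their own pace and stop on an object; the grip force is fixed at half the most. Time passes only in rows, so rows that do not move let the fingers close. It gives the time, the measured TCP pose, the force, the opening and the grip force at its end, in the units of the state.
- manip.state(): the state, without advancing time (a new reading comes with each control period).
- manip.grab_frame(name): name is "scene" or "top" or "wrist"; returns (picture, depth): 384x512x3 uint8, red, green, blue; 384x512 float32, m along the optical axis (not along the pixel's ray), 0 where there is no reading.
- manip.camera_model(name): a dict with "mtx" (3x3 intrinsics, pixels), "world_to_cam" (4x4, takes a point from world to camera coordinates). Camera axes: x right, y down, z forward; pixel columns grow to the right and rows downward; lengths in m; the calibration is good to about 2 mm. A picture is of the moment at which its call begins: read the wrist's pose just before it. camera_model takes no time and is no camera call; for the wrist camera it gives the pose at the moment of the call.
- manip.job_done(): hands the job in; it is judged then, once.
The state is a dict: "time": time; "joint_pos": joint angles; "joint_vel": joint speeds; "joint_efforts": joint torques, N m; "tool_pos": TCP position; "tool_rot": TCP orientation; "contact_force": force on the tool from outside, world axes, zero at the start; "ft_torque": the same for the moment, N m; "gripper_width": opening from 0.0 (shut) to 1.0 (fully open); "grasp_force": force on a finger pad.
Only numpy, scipy, OpenCV 4.12 (cv2) and the standard library are available. Lean on these libraries where they do the work, as an engineer would, in place of code of your own. Each camera call takes 0.05 s, during which the arm holds its last target. There are 200 camera calls.

## Working session

There is one attempt and no reset: what is moved stays moved. The work goes in short steps, Python scripts to look and compute and a shell command to move; the robot and the scene stay as the last step left them, time stands still between calls to the robot, and variables do not carry over. Pictures are saved under pics/ and viewed, at most 10 in all, crops included, and the job is handed in when it is done.

```bash
mkdir -p pics
cat > h.py <<'E'
import numpy as np, cv2
from plant import manip
def world(name, depth):
    m=manip.camera_model(name); K=np.array(m["mtx"]); T=np.linalg.inv(np.array(m["world_to_cam"]))
    v,u=np.mgrid[:384,:512]
    p=np.stack([(u-K[0,2])/K[0,0]*depth,(v-K[1,2])/K[1,1]*depth,depth],-1)
    return p@T[:3,:3].T+T[:3,3]
E
python3 - <<'E'
from h import *
for n in("top","scene"):
    im,d=manip.grab_frame(n); W=world(n,d); np.savez(n,im=im,d=d,W=W)
    cv2.imwrite(f"pics/{n}.png",cv2.resize(im[...,::-1],(800,600),interpolation=cv2.INTER_CUBIC))
    print(n,W[::96,::128].round(3).tolist())
s=manip.state();print({k:np.round(v,3).tolist() for k,v in s.items()},manip.grip_point_offset)
E
```

```text
top [[[1.629, 1.128, -0.741], [1.284, 0.397, -0.252], [1.611, -0.061, -0.752], [1.6, -0.661, -0.755]], [[0.823, 0.672, -0.0], [0.817, 0.318, -0.004], [0.807, -0.039, 0.001], [0.801, -0.395, -0.002]], [[0.55, 0.65, -0.003], [0.543, 0.308, -0.001], [0.519, -0.032, 0.076], [0.528, -0.373, -0.001]], [[0.299, 0.624, 0.004], [0.292, 0.3, 0.0], [0.285, -0.027, -0.002], [0.278, -0.345, 0.032]]]
scene [[[0.174, -1.548, 0.086], [-0.231, -1.187, 0.004], [-1.705, -1.372, -0.749], [-0.528, -0.061, 0.203]], [[0.555, -1.143, 0.002], [0.293, -0.727, 0.003], [0.03, -0.309, 0.005], [-0.238, 0.108, 0.002]], [[0.869, -0.765, 0.0], [0.647, -0.417, -0.002], [0.483, -0.03, 0.084], [0.204, 0.288, -0.0]], [[1.208, 0.403, 1.164], [0.908, -0.187, 0.001], [0.719, 0.117, 0.006], [0.53, 0.419, 0.008]]]
{'time': 0.1, 'joint_pos': [-1.433, 0.053, 1.614, 0.0, 1.476, -0.119], 'joint_vel': [0.002, -0.002, -0.003, -0.0, -0.001, 0.001], 'joint_efforts': [0.0, -39.491, -37.136, -0.0, 0.004, 0.0], 'tool_pos': [0.159, -0.604, 0.23], 'tool_rot': [-0.001, 0.992, 0.128, -0.0], 'contact_force': [-0.46, -0.52, 0.31], 'ft_torque': [-0.028, -0.013, 0.011], 'grasp_force': 0.0, 'gripper_width': 1.0} 0.0187
```

View pics/top.png

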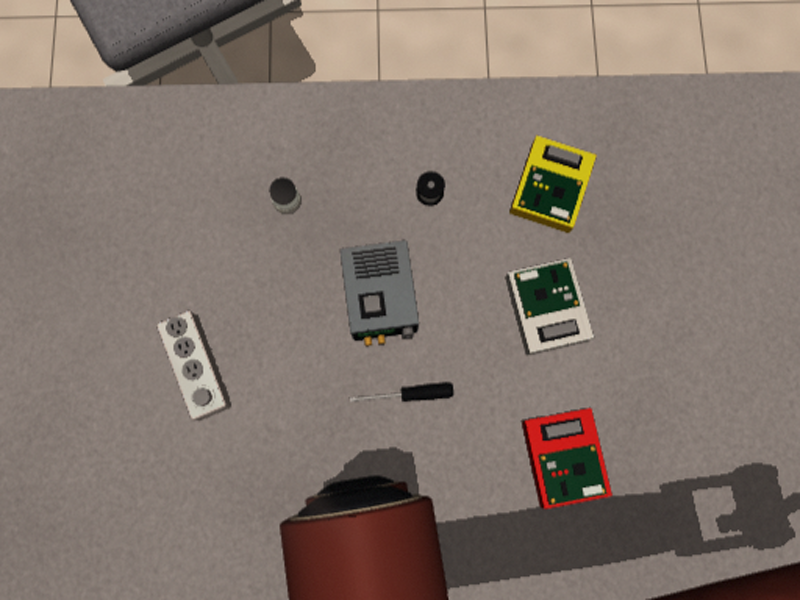

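View pics/scene.png

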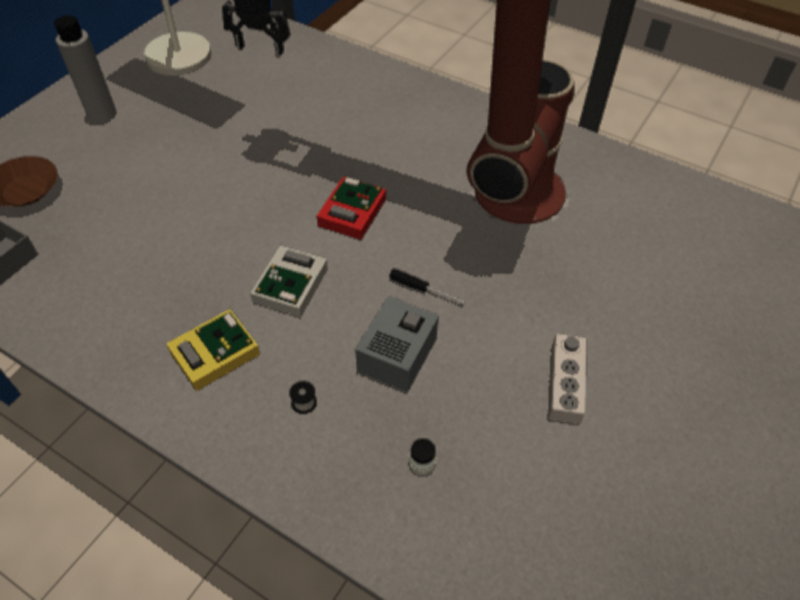

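The top view shows the outlet block at (194,365) with its round key at (202,397), and the supply at (380,290) with its square key at (372,304). The screwdriver is at (405,394), the jar at (285,195) and the spool at (430,188).

There are three fixture-shaped candidates: yellow (553,183), pale grey (550,305) and red (567,458). The pale grey one fits the aluminium description, and its key is on the near side. I'll confirm it in a crop and measure the key tops.

Run:
```python
from h import *
z=np.load("top.npz"); im=z["im"];W=z["W"];d=z["d"]
c=im[80:330,320:400]
cv2.imwrite("pics/crop.png",cv2.resize(im[150:235,310:395][...,::-1],(595,595),interpolation=cv2.INTER_CUBIC))
m=manip.camera_model("top");K=np.array(m["mtx"]);T=np.linalg.inv(np.array(m["world_to_cam"]))
def ray(u,v,h):
    r=T[:3,:3]@np.linalg.inv(K)@[u,v,1]; return T[:3,3]+r*(h-T[2,3])/r[2]
for n,(u,v),zt,zb,L,off,R in [("outlet",(124,233),.059,.045,170,(-58,0),50),("supply",(243,186),.094,.08,140,(-30,15),50),("fixture",(352,196),.049,.035,140,(-45,0),48)]:
    vv,uu=np.mgrid[:384,:512]; near=np.hypot(uu-u,vv-v)<R
    out={}
    for nm,lo,hi in(("body",zb-.007,zb+.02 if n!="fixture" else zb+.02),("key",zt-.005,zt+.005)):
        M=(near&(W[...,2]>lo)&(W[...,2]<hi)).astype(np.uint8)
        k,lab,st,cen=cv2.connectedComponentsWithStats(M)
        i=1+np.argmax(st[1:,4]); pts=W[lab==i]
        r=cv2.minAreaRect((pts[:,:2]*1000).astype(np.float32))
        print(n,nm,st[i,4],"rect c",np.round(r[0],1),"size",np.round(r[1],1),"ang",round(r[2],1),"medz",np.median(pts[:,2]).round(4),"pxcen",cen[i].round(1),"ray",ray(*cen[i],zt).round(4))
```

```text
outlet body 1598 rect c [428.9 308.8] size [169.9  60.9] ang 22.0 medz 0.0448 pxcen [122.1 233.1] ray [0.4252 0.3034 0.059 ]
outlet key 99 rect c [375.6 286.7] size [25.7 25.6] ang 28.6 medz 0.0589 pxcen [128.5 253.1] ray [0.3754 0.286  0.059 ]
supply body 2398 rect c [543.8   2.4] size [142.3 110. ] ang 6.5 medz 0.0796 pxcen [242.2 183.1] ray [0.5384 0.0021 0.094 ]
supply key 105 rect c [512.6  13.8] size [26.2 25.4] ang 6.2 medz 0.0936 pxcen [237.5 193.6] ray [0.512  0.0141 0.094 ]
fixture body 2266 rect c [ 516.  -279.7] size [140.6 111.5] ang 11.4 medz 0.0365 pxcen [351.8 194.9] ray [ 0.5118 -0.276   0.049 ]
fixture key 150 rect c [ 471.8 -288.6] size [17.9 55.2] ang 12.2 medz 0.0486 pxcen [357.5 210.3] ray [ 0.4716 -0.2881  0.049 ]
```

View pics/crop.png

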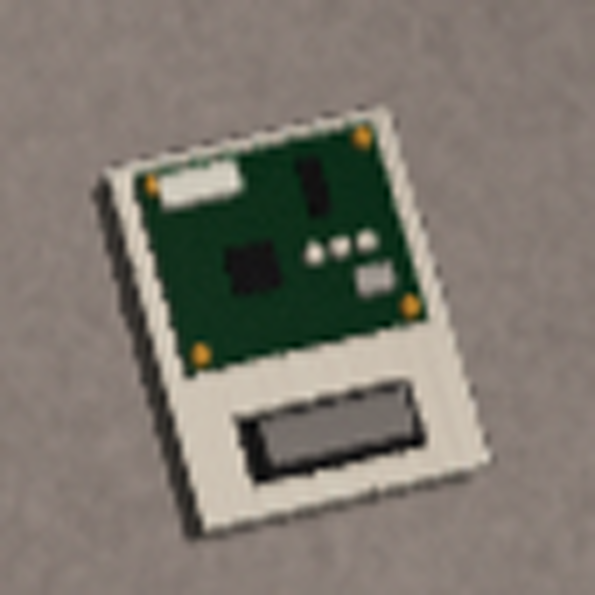

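The crop shows a plain pale metal box with a green board on the far side and a grey bar key at the near side, crop (335,430). That is the fixture. The measured sizes, heights and key offsets all match the description.

Key targets (x, y):
- **Outlet:** (.3755, .2867)
- **Supply:** (.512, .014)
- **Fixture:** (.472, -.288)

I'm moving out with the fingers shut.

```bash
python3 -m crank '[{"x":2,"y":-1,"z":0.3},{"x":3.9,"y":-2.1,"z":0.6},{"x":3.9,"y":-2.1,"z":0.6},{"x":3.9,"y":-2.1,"z":0.6},{"x":3.9,"y":-2.1,"z":0.6}]' 0; python3 -m crank '[{"x":3.9,"y":-2.1,"z":0.6},{"x":3.9,"y":-2.1,"z":0.6},{"x":3.9,"y":-2.1,"z":0.6},{"x":3.9,"y":-2.1,"z":0.6},{"x":3.9,"y":-2.1,"z":0.6}]'
```

```text
schema error: expected keys x, y, z, turn
schema error: expected keys x, y, z, turn
```

```bash
python3 -m crank '[{"x":2,"y":-1,"z":0.3,"turn":0},{"x":3.9,"y":-2.1,"z":0.6,"turn":0},{"x":3.9,"y":-2.1,"z":0.6,"turn":0},{"x":3.9,"y":-2.1,"z":0.6,"turn":0},{"x":3.9,"y":-2.1,"z":0.6,"turn":0}]' 0; python3 -m crank '[{"x":3.9,"y":-2.1,"z":0.6,"turn":0},{"x":3.9,"y":-2.1,"z":0.6,"turn":0},{"x":3.9,"y":-2.1,"z":0.6,"turn":0},{"x":3.9,"y":-2.1,"z":0.6,"turn":0},{"x":3.9,"y":-2.1,"z":0.6,"turn":0}]'
```

```text
time: 0.6
tool_pos: [0.3059, -0.4673, 0.2035]
tool_rot: [-0.0, 0.992, 0.128, -0.0]
contact_force: [0.2, -0.6, 0.0]
gripper_width: 0.143
grasp_force: 0.0
time: 1.1
tool_pos: [0.4679, -0.3161, 0.1737]
tool_rot: [-0.0, 0.992, 0.128, -0.0]
contact_force: [0.1, 0.1, -0.3]
gripper_width: 0.001
grasp_force: 0.0
```

```bash
python3 -m crank '[{"x":1.4,"y":-3.7,"z":0,"turn":0},{"x":1.4,"y":-3.7,"z":0,"turn":0},{"x":1.4,"y":-3.7,"z":0,"turn":0},{"x":1.4,"y":-3.7,"z":0,"turn":0},{"x":1.4,"y":-3.7,"z":0,"turn":0}]'; python3 -m crank '[{"x":1.4,"y":-3.7,"z":0,"turn":0},{"x":1.4,"y":-3.7,"z":0,"turn":0},{"x":1.4,"y":-3.7,"z":0,"turn":0},{"x":-0.7,"y":-4.4,"z":0,"turn":0},{"x":-0.7,"y":-4.4,"z":0,"turn":0}]'; python3 -m crank '[{"x":-0.7,"y":-4.4,"z":0,"turn":0},{"x":-0.7,"y":-4.4,"z":0,"turn":0},{"x":-0.7,"y":-4.4,"z":0,"turn":0},{"x":-0.7,"y":-4.4,"z":0,"turn":0},{"x":0,"y":0,"z":0,"turn":0}]'
```

```text
time: 1.6
tool_pos: [0.4874, -0.1194, 0.1738]
tool_rot: [-0.0, 0.992, 0.128, -0.0]
contact_force: [0.6, 0.1, 0.1]
gripper_width: -0.0
grasp_force: 0.0
time: 2.1
tool_pos: [0.4635, 0.08, 0.1739]
tool_rot: [-0.0, 0.992, 0.128, -0.0]
contact_force: [0.1, -0.5, 0.1]
gripper_width: 0.002
grasp_force: 0.0
time: 2.6
tool_pos: [0.39, 0.2451, 0.1739]
tool_rot: [-0.001, 0.991, 0.131, -0.001]
contact_force: [0.2, -0.4, 0.1]
gripper_width: 0.0
grasp_force: 0.0
```

```bash
python3 -m crank '[{"x":-0.2,"y":-2.2,"z":2,"turn":0},{"x":-0.1,"y":-2.2,"z":2,"turn":0},{"x":0,"y":0,"z":3,"turn":0},{"x":0,"y":0,"z":1.5,"turn":0},{"x":0,"y":0,"z":0,"turn":0}]'
```

```text
time: 3.1
tool_pos: [0.3765, 0.2817, 0.086]
tool_rot: [0.001, 0.992, 0.128, -0.003]
contact_force: [0.0, -0.3, -0.6]
gripper_width: -0.001
grasp_force: 0.0
```

```bash
python3 -m crank '[{"x":0,"y":-0.5,"z":0.5,"turn":0},{"x":0,"y":0,"z":1.0,"turn":0},{"x":0,"y":0,"z":0.6,"turn":0},{"x":0,"y":0,"z":0.3,"turn":0},{"x":0,"y":0,"z":0.2,"turn":0}]';  python3 -m crank '[{"x":0,"y":0,"z":0.1,"turn":0},{"x":0,"y":0,"z":0.1,"turn":0},{"x":0,"y":0,"z":0.1,"turn":0},{"x":0,"y":0,"z":0,"turn":0}]'
```

```text
time: 3.6
tool_pos: [0.3772, 0.2882, 0.0631]
tool_rot: [0.0, 0.992, 0.128, -0.0]
contact_force: [0.6, -0.3, 0.2]
gripper_width: 0.003
grasp_force: 0.0
time: 4.0
tool_pos: [0.3772, 0.2883, 0.0603]
tool_rot: [-0.0, 0.992, 0.128, 0.0]
contact_force: [0.3, -0.5, 0.3]
gripper_width: -0.003
grasp_force: 0.0
```

```bash
python3 -m crank '[{"x":-0.1,"y":0.1,"z":0.15,"turn":0},{"x":0,"y":0,"z":0.15,"turn":0},{"x":0,"y":0,"z":0.15,"turn":0},{"x":0,"y":0,"z":0,"turn":0}]'
```

```text
time: 4.4
tool_pos: [0.3767, 0.2871, 0.0559]
tool_rot: [-0.0, 0.992, 0.128, 0.0]
contact_force: [1.0, 0.7, 1.6]
gripper_width: -0.0
grasp_force: 0.9
```

```bash
python3 -m crank '[{"x":0,"y":0,"z":0.15,"turn":0},{"x":0,"y":0,"z":0.15,"turn":0},{"x":0,"y":0,"z":0.15,"turn":0}]'; python3 -m crank '[{"x":0,"y":0,"z":0.1,"turn":0},{"x":0,"y":0,"z":0.05,"turn":0},{"x":0,"y":0,"z":0,"turn":0}]'
```

```text
time: 4.7
tool_pos: [0.3767, 0.2871, 0.0513]
tool_rot: [-0.0, 0.992, 0.128, 0.0]
contact_force: [1.4, 0.1, 3.2]
gripper_width: 0.004
grasp_force: 1.5
time: 5.0
tool_pos: [0.3766, 0.2871, 0.0498]
tool_rot: [-0.0, 0.992, 0.128, 0.0]
contact_force: [1.3, 0.9, 1.3]
gripper_width: -0.002
grasp_force: 0.8
```

```bash
python3 -m crank '[{"x":0,"y":0,"z":0.1,"turn":0},{"x":0,"y":0,"z":0.05,"turn":0},{"x":0,"y":0,"z":0,"turn":0}]'
```

```text
time: 5.3
tool_pos: [0.3767, 0.2872, 0.0487]
tool_rot: [-0.0, 0.992, 0.128, 0.0]
contact_force: [-1.0, 0.8, 5.7]
gripper_width: -0.001
grasp_force: 2.5
```

The end stop shows clearly: 5.7 N at z = .0487. The outlet key is in, so I'll lift and go to the supply.

```bash
python3 -m crank '[{"x":0,"y":0,"z":-0.5,"turn":0},{"x":0,"y":0,"z":-2,"turn":0},{"x":0,"y":0,"z":-4,"turn":0},{"x":0,"y":0,"z":-4,"turn":0},{"x":0.9,"y":4.3,"z":0,"turn":0}]'; python3 -m crank '[{"x":0.9,"y":4.3,"z":0,"turn":0},{"x":0.9,"y":4.3,"z":0,"turn":0},{"x":0.9,"y":4.3,"z":0,"turn":0},{"x":0.9,"y":4.3,"z":0,"turn":0},{"x":0.9,"y":4.3,"z":0,"turn":0}]'; python3 -m crank '[{"x":0.7,"y":4,"z":0,"turn":0},{"x":0,"y":0,"z":0,"turn":0},{"x":0,"y":0,"z":0,"turn":0}]'
```

```text
time: 5.8
tool_pos: [0.3979, 0.2513, 0.1596]
tool_rot: [-0.002, 0.991, 0.131, 0.005]
contact_force: [1.1, 0.7, -0.0]
gripper_width: -0.002
grasp_force: 0.0
time: 6.3
tool_pos: [0.4939, 0.0495, 0.1526]
tool_rot: [-0.0, 0.992, 0.128, -0.001]
contact_force: [0.5, 0.7, 0.7]
gripper_width: 0.003
grasp_force: 0.0
time: 6.6
tool_pos: [0.5104, 0.0139, 0.1525]
tool_rot: [-0.001, 0.992, 0.127, -0.001]
contact_force: [-0.5, 0.5, -0.4]
gripper_width: -0.003
grasp_force: 0.0
```

```bash
python3 -m crank '[{"x":0.2,"y":0,"z":2,"turn":0},{"x":0,"y":0,"z":2,"turn":0},{"x":0,"y":0,"z":1,"turn":0},{"x":0,"y":0,"z":0.5,"turn":0},{"x":0,"y":0,"z":0,"turn":0}]'; python3 -m crank '[{"x":0,"y":0,"z":0.15,"turn":0},{"x":0,"y":0,"z":0.15,"turn":0},{"x":0,"y":0,"z":0.15,"turn":0},{"x":0,"y":0,"z":0.15,"turn":0},{"x":0,"y":0,"z":0,"turn":0}]'
```

```text
time: 7.1
tool_pos: [0.5123, 0.0156, 0.0977]
tool_rot: [-0.0, 0.992, 0.129, -0.001]
contact_force: [0.5, 0.7, 0.3]
gripper_width: -0.001
grasp_force: 0.0
time: 7.6
tool_pos: [0.5135, 0.0148, 0.0928]
tool_rot: [0.0, 0.992, 0.128, 0.001]
contact_force: [0.3, -0.0, 1.3]
gripper_width: 0.004
grasp_force: 0.9
```

```bash
python3 -m crank '[{"x":0,"y":0,"z":0.15,"turn":0},{"x":0,"y":0,"z":0.15,"turn":0},{"x":0,"y":0,"z":0.15,"turn":0},{"x":0,"y":0,"z":0.15,"turn":0},{"x":0,"y":0,"z":0.1,"turn":0}]'; python3 -m crank '[{"x":0,"y":0,"z":0.1,"turn":0},{"x":0,"y":0,"z":0.1,"turn":0},{"x":0,"y":0,"z":0,"turn":0}]'
```

```text
time: 8.1
tool_pos: [0.5135, 0.0148, 0.0854]
tool_rot: [0.0, 0.992, 0.128, 0.001]
contact_force: [1.6, -0.3, 2.7]
gripper_width: -0.0
grasp_force: 1.4
time: 8.4
tool_pos: [0.5135, 0.0148, 0.0837]
tool_rot: [0.0, 0.992, 0.128, 0.0]
contact_force: [1.6, -0.7, 4.9]
gripper_width: -0.001
grasp_force: 2.4
```

The supply key is at its stop: 4.9 N, 10.3 mm down. Next is the fixture.

```bash
python3 -m crank '[{"x":0,"y":0,"z":-0.5,"turn":0},{"x":0,"y":0,"z":-2,"turn":0},{"x":0,"y":0,"z":-4,"turn":0},{"x":0,"y":0,"z":0,"turn":0},{"x":-1.7,"y":4,"z":0,"turn":0}]'; python3 -m crank '[{"x":-1.7,"y":4,"z":0,"turn":0},{"x":-1.7,"y":4,"z":0,"turn":0},{"x":-1.7,"y":4,"z":0,"turn":0},{"x":-1.7,"y":4,"z":0,"turn":0},{"x":-1.7,"y":4,"z":0,"turn":0}]'; python3 -m crank '[{"x":-1.5,"y":4.2,"z":0,"turn":0},{"x":0,"y":0,"z":0,"turn":0},{"x":0,"y":0,"z":0,"turn":0}]'
```

```text
time: 8.9
tool_pos: [0.5072, -0.0258, 0.1493]
tool_rot: [-0.0, 0.991, 0.131, 0.001]
contact_force: [-0.6, -0.9, 0.3]
gripper_width: -0.003
grasp_force: 0.0
time: 9.4
tool_pos: [0.4738, -0.2442, 0.1471]
tool_rot: [-0.001, 0.992, 0.128, -0.001]
contact_force: [1.0, 0.1, -0.5]
gripper_width: -0.003
grasp_force: 0.0
time: 9.7
tool_pos: [0.4704, -0.2878, 0.147]
tool_rot: [-0.001, 0.992, 0.127, -0.001]
contact_force: [-0.3, -0.7, -0.4]
gripper_width: -0.001
grasp_force: 0.0
```

```bash
python3 -m crank '[{"x":0.1,"y":0,"z":3,"turn":0},{"x":0,"y":0,"z":3,"turn":0},{"x":0,"y":0,"z":2,"turn":0},{"x":0,"y":0,"z":1.2,"turn":0},{"x":0,"y":0,"z":0,"turn":0}]'; python3 -m crank '[{"x":0,"y":0,"z":0.15,"turn":0},{"x":0,"y":0,"z":0.15,"turn":0},{"x":0,"y":0,"z":0.15,"turn":0},{"x":0,"y":0,"z":0.15,"turn":0},{"x":0,"y":0,"z":0,"turn":0}]'
```

```text
time: 10.2
tool_pos: [0.4712, -0.2851, 0.0539]
tool_rot: [-0.002, 0.992, 0.129, -0.002]
contact_force: [0.2, 0.7, 0.3]
gripper_width: 0.002
grasp_force: 0.0
time: 10.7
tool_pos: [0.4725, -0.2875, 0.0505]
tool_rot: [0.0, 0.992, 0.128, 0.0]
contact_force: [0.7, -0.0, 0.6]
gripper_width: -0.001
grasp_force: 0.0
```

```bash
python3 -m crank '[{"x":0,"y":0,"z":0.15,"turn":0},{"x":0,"y":0,"z":0.15,"turn":0},{"x":0,"y":0,"z":0.15,"turn":0},{"x":0,"y":0,"z":0.15,"turn":0},{"x":0,"y":0,"z":0.15,"turn":0}]'; python3 -m crank '[{"x":0,"y":0,"z":0.15,"turn":0},{"x":0,"y":0,"z":0.1,"turn":0},{"x":0,"y":0,"z":0.1,"turn":0},{"x":0,"y":0,"z":0.05,"turn":0},{"x":0,"y":0,"z":0,"turn":0}]'
```

```text
time: 11.2
tool_pos: [0.4727, -0.2876, 0.043]
tool_rot: [0.0, 0.992, 0.128, 0.0]
contact_force: [-0.3, -0.6, 4.2]
gripper_width: -0.001
grasp_force: 1.5
time: 11.7
tool_pos: [0.4727, -0.2876, 0.0391]
tool_rot: [0.0, 0.992, 0.128, 0.0]
contact_force: [-0.5, -1.0, 3.2]
gripper_width: 0.001
grasp_force: 1.7
```

One more press to feel the stop, then lift away and check with the camera.

```bash
python3 -m crank '[{"x":0,"y":0,"z":0.1,"turn":0},{"x":0,"y":0,"z":0,"turn":0}]'; python3 -m crank '[{"x":0,"y":0,"z":-0.5,"turn":0},{"x":0,"y":0,"z":-2,"turn":0},{"x":0,"y":0,"z":-4,"turn":0},{"x":0,"y":0,"z":-4,"turn":0},{"x":-1,"y":4,"z":-2,"turn":0}]'; python3 -m crank '[{"x":-3,"y":3.5,"z":-1,"turn":0},{"x":-3,"y":3.5,"z":0,"turn":0},{"x":-3,"y":3.5,"z":0,"turn":0},{"x":-3,"y":3.5,"z":0,"turn":0},{"x":0,"y":0,"z":0,"turn":0}]';python3 -m crank '[{"x":-3,"y":3.5,"z":0,"turn":0},{"x":-3,"y":3.5,"z":0,"turn":0},{"x":-3,"y":3.5,"z":0,"turn":0},{"x":0,"y":0,"z":0,"turn":0},{"x":0,"y":0,"z":0,"turn":0}]'
python3 - <<'E'
from h import *
z=np.load("top.npz"); im0=z["im"]
im,d=manip.grab_frame("top"); W=world("top",d)
cv2.imwrite("pics/end.png",cv2.resize(im[...,::-1],(800,600)))
for n,(x,y) in {"outlet":(.3755,.2867),"supply":(.512,.014),"fixture":(.472,-.288)}.items():
    m=np.hypot(W[...,0]-x,W[...,1]-y)<.008
    print(n,m.sum(),np.median(W[m][:,2]).round(4))
E
```

```text
time: 11.9
tool_pos: [0.4727, -0.2876, 0.0383]
tool_rot: [0.0, 0.992, 0.128, 0.0]
contact_force: [-0.7, 0.0, 6.8]
gripper_width: 0.001
grasp_force: 3.0
time: 12.4
tool_pos: [0.4741, -0.3264, 0.1659]
tool_rot: [0.0, 0.991, 0.13, 0.001]
contact_force: [0.3, -0.9, -0.3]
gripper_width: -0.0
grasp_force: 0.0
time: 12.9
tool_pos: [0.3894, -0.4981, 0.1719]
tool_rot: [-0.0, 0.992, 0.125, -0.001]
contact_force: [-0.1, 0.7, 0.2]
gripper_width: 0.001
grasp_force: 0.0
time: 13.4
tool_pos: [0.3318, -0.6183, 0.1715]
tool_rot: [-0.001, 0.992, 0.127, 0.0]
contact_force: [0.2, 0.2, 0.0]
gripper_width: -0.002
grasp_force: 0.0
outlet 28 0.0491
supply 31 0.0844
fixture 31 0.0391
```

View pics/end.png

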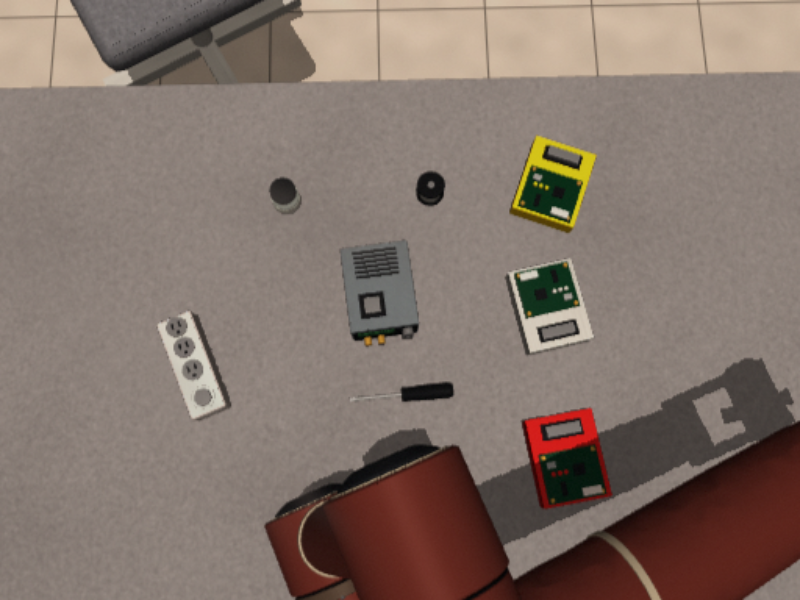

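The end view shows everything where it was: outlet key (203,397), supply key (372,305), fixture key (558,330). All three key tops now measure about 10 mm lower, at 49, 84 and 39 mm.

```bash
python3 -c "
from plant import manip; print(manip.job_done())"
```

```text
the job is handed in; nothing more can be done
None
```

All three keys were pressed fully in, in order (outlet, supply, fixture), with nothing visibly moved and the arm clear; the job is handed in, but it returned no verdict.

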